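# Unstack computer parts into their fitted trays

## Task

Take the stack of computer parts apart from the top down, one part at a time, and lay each part flat in the recess of the grey tray fitted to its shape and size: the round fan, then the heat sink, then the drive, then the power unit. Set them down gently without dropping them, and leave the small amber bottle and the steel pot standing where they are.

Things in the scene. Friction and masses are not known exactly. Their poses are not given: they have to be found in the camera images.
- fan: round black fan, a disc 38 mm in diameter and 24 mm high with small blades and a hub on top; top of the stack, standing on the heat sink; origin at the centre of its underside, z up
- heat_sink: finned metal heat sink with a copper base, second from the top, on the drive; 42 mm along its x, 66 mm along its y, 28 mm high, solid flat sides to grip; origin at the centre of its underside, z up
- drive: flat white drive case, third from the top, on the power unit; 48 mm along its x, 98 mm along its y, 24 mm high; origin at the centre of its underside, z up
- power_unit: dark steel power unit, bottom of the stack, lying on the bench; 58 mm along its x, 124 mm along its y, 34 mm high; origin at the centre of its underside, z up
- fan_tray: flat plain grey tray fixed to the bench, dark floor, fitted to the fan: round, 56 mm diameter recess (9 mm of play all round), origin under the centre of the tray; floor of the recess 5 mm above the origin, rim top 10 mm above it, rim 8 mm wide; the only round tray, 72 mm across; z up
- sink_tray: flat plain grey tray fixed to the bench, dark floor, fitted to the heat sink: 60 mm (x) by 84 mm (y) recess (9 mm of play all round), origin under the centre of the tray; floor of the recess 5 mm above the origin, rim top 10 mm above it, rim 8 mm wide; its y axis runs along the long side (a half turn makes no difference), z up; the smallest oblong tray, 76 by 100 mm outside
- drive_tray: flat plain grey tray fixed to the bench, dark floor, fitted to the drive: 66 mm (x) by 116 mm (y) recess (9 mm of play all round), origin under the centre of the tray; floor of the recess 5 mm above the origin, rim top 10 mm above it, rim 8 mm wide; its y axis runs along the long side (a half turn makes no difference), z up; the middle oblong tray, 82 by 132 mm outside
- power_tray: flat plain grey tray fixed to the bench, dark floor, fitted to the power unit: 76 mm (x) by 142 mm (y) recess (9 mm of play all round), origin under the centre of the tray; floor of the recess 5 mm above the origin, rim top 10 mm above it, rim 8 mm wide; its y axis runs along the long side (a half turn makes no difference), z up; the largest oblong tray, 92 by 158 mm outside
- bottle: small amber glass bottle with a black cap, 32 mm in diameter, 55 mm high, standing loose among the trays; not to be moved; origin at the centre of its underside
- pot: small open steel pot, 56 mm across the rim, 26 mm high, standing loose to the robot's left; not to be moved; origin at the centre of its underside
Not all that is in view belongs to the job. What is shaped like the drive but blue, green or purple is not meant.

How it is judged:
By the outcome, as a careful person would: the job done as asked, in the order asked, and still so for the second after the job is handed in, with the robot touching nothing.
It also fails if it takes over 128 s, if anything falls off the work surface, if the arm or the gripper's body presses on something with over 40 N, if the wrist force passes 120 N, or if a joint passes its speed limit or range.

## Robot

A 6-joint arm with a two-finger parallel gripper is mounted at the origin on the work surface. World frame = base frame: x ahead of the robot, y to its left, z up, the work surface at z = 0. Lengths are in mm, angles in rad, forces in N, time in s.
With the tool pointing down it reaches from about 400 to 925 mm from the base axis. Payload 12.5 kg.
Tool frame: the origin (TCP) lies on the mounting face of the last link; the fingertips stand 190 mm ahead of it and the grasp point (between the pads) lies 171 mm ahead of it (env.tcp_to_tips is the distance from the TCP to the fingertips, in mm); x points along the fingers, y is the direction in which the jaws open and shut, and the axes are right-handed (so a half turn about x gives the same grasp; the last joint's range is limited). The gripper opens to 95 mm and grips with 3 to 60 N. Pads are 20 mm wide; open, the fingers measure 119 mm over their backs; the gripper's body (75 mm by 180 mm) begins 59 mm behind the grasp point.
Start: joints at [1.035, 0.491, 1.559, -0, 1.092, -0.106], TCP at [260.408, 568.166, 404.761] pointing down, gripper open.
Joint ranges: [-3.1, 3.1], [-0.84, 2.19], [0.05, 2.79], [-1.13, 4.28], [0.06, 2.93], [-2.69, 2.69]. Speed limits (rad/s): [2.22, 2.22, 2.79, 3.14, 3.14, 3.14].

## Interface

Orientations are given as [roll, pitch, yaw] about the fixed x, y, z axes, in that order (R = Rz(yaw) Ry(pitch) Rx(roll)).
In Python, from cell import monitor, cams, job, env gives the robot as it stands. The module is installed in compiled form; this text tells all that it offers.
- The arm moves only by the tool apply_moves, never from a script. Its argument "series" is a list of rows, each a list of 3 entries, a list of its own where there are three numbers: the closure, from -1 (fully open) to 1 (shut), so that 0 is half open, then the shift along the tool's x, y, z in cm, then the turn about the tool's x in rad. A call has 1 to 20 rows; each row is the pose to reach, as a shift and turn from the pose commanded when the call began, along the tool's axes at that moment; what a row does not reach only later rows make up. A row lasts 1/8 s, in which the tool goes at most 62.5 mm and 10.7 degrees, less where a joint would pass 70% of its speed; a pose out of reach is approached as far as the arm can. A call with a gripper value outside its range is refused whole. The fingers move at their own pace and stop on an object; the grip force is fixed at half the most. Time passes only in rows, so rows that repeat a pose let the fingers close. It gives the time, the measured TCP pose, the force and the opening at its end, in the units of the state.
- monitor.state(): the state, without advancing time (a new reading comes with each control period).
- cams.read_camera(name): name is "scene" or "top" or "wrist"; returns a dict with "image" (480x640x3 uint8, red, green, blue), "fx", "fy", "cx", "cy" (pixels), "position" and "orientation" of the camera in the world. Camera axes: x right, y down, z forward; pixel columns grow to the right and rows downward; lengths in mm; the calibration is good to about 2 mm. A picture is of the moment at which its call begins. There is no depth.
- job.job_done(): hands the job in, once; it reports no verdict.
The state is a dict: "t": time; "joints": joint angles; "qvel": joint speeds; "tau": joint torques, N m; "eef_pos": TCP position; "tcp_rot": TCP orientation; "ft_force": force on the tool from outside, world axes, zero at the start; "moment": the same for the moment, N m; "opening": opening from 0.0 (shut) to 1.0 (fully open).
Only numpy, scipy, OpenCV 4.12 (cv2) and the standard library are available. Lean on these libraries where they do the work, as an engineer would, in place of code of your own. Each camera call takes 0.05 s, during which the arm holds its last target. There are 200 camera calls.

## Working session

There is one attempt and no reset: what is moved stays moved. The work goes in short steps, Python scripts to look and compute and a tool call to move; the robot and the scene stay as the last step left them, time stands still between calls to the robot, and variables do not carry over. Pictures are saved under pics/ and viewed, about 12 in all and at most 16, crops included, and the job is handed in when it is done.

Besides the shell and the picture viewer there is one more tool, called after "Emit:" in YAML: its name, and indented under it one key for each argument. apply_moves: Moves the arm, as the interface text tells. Its arguments: {"type":"object","properties":{"series":{"type":"array"}},"required":["series"]}

```bash
mkdir -p pics; cat > h.py <<'E'
import numpy as np, cv2
from cell import monitor, cams, job, env
from scipy.spatial.transform import Rotation as R
def rot(o):
    o=np.array(o,float)
    return o if o.shape==(3,3) else (R.from_quat(o).as_matrix() if o.size==4 else R.from_euler('xyz',o).as_matrix())
def snap(n,f):
    c=cams.read_camera(n); cv2.imwrite(f'pics/{f}.png',c['image'][:,:,::-1]); np.save(f'pics/{f}.npy',{k:c[k] for k in c if k!='image'},allow_pickle=True); return c
def w(c,u,v,z):
    if isinstance(c,str): c=np.load(f'pics/{c}.npy',allow_pickle=True).item()
    d=rot(c['orientation'])@np.array([(u-c['cx'])/c['fx'],(v-c['cy'])/c['fy'],1]); p=np.array(c['position'],float)
    return (p+d*(z-p[2])/d[2])[:2].round(1)
E
python3 - <<'E'
from h import *
for n in('scene','top'):
    c=snap(n,n+'1'); print({k:c[k] for k in c if k!='image'})
s=monitor.state(); print(s['t'],s['eef_pos'],s['tcp_rot'],s['opening'],env.tcp_to_tips)
E
```

```text
{'fx': 523.8146274938093, 'fy': 523.8146274938093, 'cx': 321.0857096768633, 'cy': 239.45919797468952, 'position': array([934.140395  , 521.18131977, 745.50572226]), 'orientation': array([-2.37769642, -0.00240238,  2.36926812])}
{'fx': 570.018859012616, 'fy': 570.018859012616, 'cx': 313.32880834710164, 'cy': 243.42644062688913, 'position': array([ 392.53616862,   83.08500005, 1233.85420711]), 'orientation': array([-3.06145045e+00, -1.25459709e-03, -1.56313655e+00])}
0.1 [260.38713853 568.14638821 404.23051958] [-1.67213986  1.5698248  -2.10195143] 0.9999281187710265 190.1
```

View pics/top1.png

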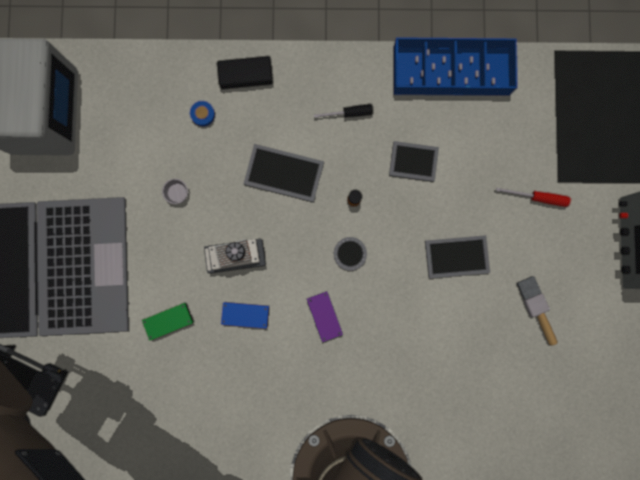

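View pics/scene1.png

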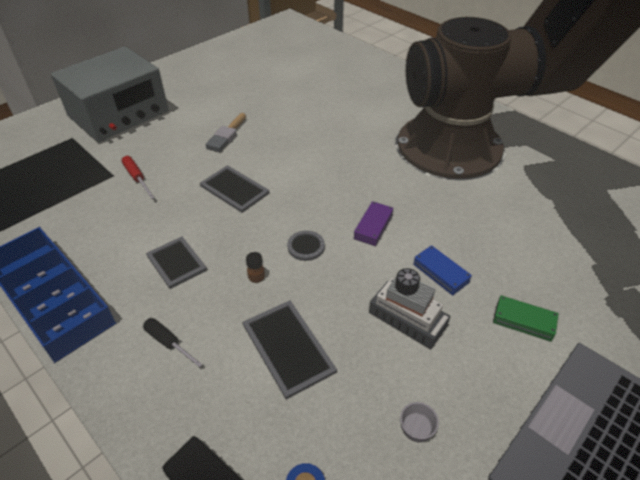

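The top view shows the stack at (235,253). The candidates for each recess are the round tray (350,254), the small oblong tray (414,161), the middle one (457,257) and the large one (285,172). The bottle is at (354,198) and the pot at (176,192). The drive lookalikes to ignore are green (167,322), blue (245,315) and purple (324,317).

```bash
python3 - <<'E'
from h import *
im=cv2.imread('pics/top1.png'); g=cv2.cvtColor(im,cv2.COLOR_BGR2GRAY)
m=(g<55).astype(np.uint8)
cs,_=cv2.findContours(m,cv2.RETR_EXTERNAL,cv2.CHAIN_APPROX_NONE)
for n,(u,v) in dict(power=(285,172),sink=(414,161),drive=(457,257),fan=(350,254)).items():
    for c in cs:
        if cv2.pointPolygonTest(c,(u,v),False)>0:
            p=np.array([w('top1',a,b,5) for a,b in c[:,0,:].astype(float)+0.0],np.float32)
            r=cv2.minAreaRect(p); b=cv2.boxPoints(r); e=[b[1]-b[0],b[2]-b[1]]; e=max(e,key=np.linalg.norm)
            print(n,np.round(r[0],1),np.round(r[1],1),'long axis dir deg',np.degrees(np.arctan2(e[1],e[0])).round(1)%180)
for n,(u,v),z in [('bottle',(354,197),45),('pot',(177,191),26),('stack',(235,252),110)]: print(n,w('top1',u,v,z))
a=cv2.resize(im[225:285,190:280],None,fx=8,fy=8,interpolation=cv2.INTER_CUBIC)
cv2.imwrite('pics/cropA.png',a)
E
```

```text
power [647.2 149.1] [139.4  73.5] long axis dir deg 76.0
sink [ 675.1 -136. ] [81.3 57.5] long axis dir deg 82.6
drive [ 466.  -229.1] [ 63.8 113.7] long axis dir deg 95.4
fan [470.6   3.5] [51.9 50.6] long axis dir deg 45.4
bottle [586.8  -2.6]
pot [599.9 375. ]
stack [464.6 236.9]
```

View pics/cropA.png

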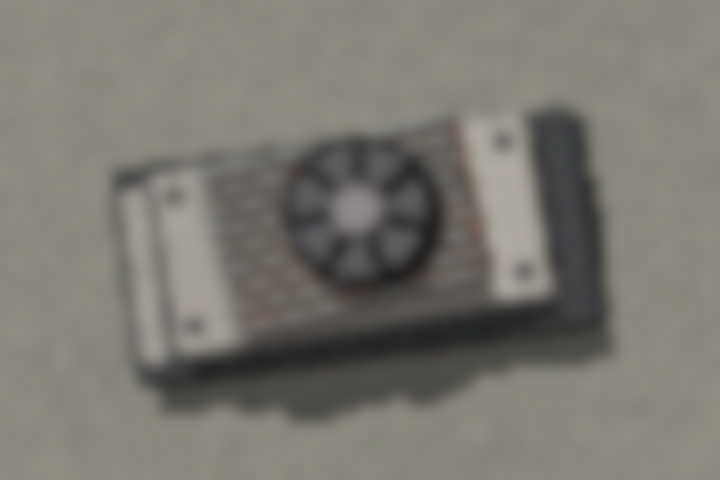

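```bash
cat >> h.py <<'E'
def plan(x,y,tipz,jaw=None):
    """shift (cm, tool axes) and turn to have fingertips at x,y,tipz with jaw axis at angle jaw deg (mod 180)"""
    s=monitor.state(); M=rot(s['tcp_rot']); p=np.array(s['eef_pos'])
    tgt=np.array([x,y,tipz+190.1]); sh=M.T@(tgt-p)/10
    a=np.degrees(np.arctan2(M[1,1],M[0,1])); t=0
    if jaw is not None: t=-((jaw-a+90)%180-90)   # tool x down: + turn about tool x lowers world yaw
    print('t',round(s['t'],2),'tcp',p.round(1),'jaw',a.round(1),'down',M[:,0].round(3),'shift',sh.round(2),'turn',round(np.radians(t),3),'q6',np.round(s['joints'][5],2),'open',round(s['opening'],3))
E
python3 - <<'E'
from h import *
u,v=234.4,251
print(w('top1',u,v,110))
# drive top edges z=58: corners in crop
for a,b in [(150,175),(178,365),(525,112),(550,295)]: print(w('top1',190+a/8-.4,225+b/8-.4,58))
x,y=w('top1',u,v,110)
plan(x,y,200,8.5)
E
```

```text
[466.6 238.2]
[479.  299.4]
[429.9 291.1]
[496.1 202.7]
[448.7 195.5]
t 0.1 tcp [260.4 568.1 404.2] jaw 65.4 down [-0.    -0.001 -1.   ] shift [  1.43 -21.4   32.49] turn 0.993 q6 -0.11 open 1.0
```

Emit:
apply_moves:
  series:
    - [-1,[0.2,-3,4.5],0.14]
    - [-1,[0.5,-7,11],0.3]
    - [-1,[0.8,-11,17],0.46]
    - [-1,[1.1,-15,23],0.62]
    - [-1,[1.3,-18,28],0.78]
    - [-1,[1.4,-20.4,31.5],0.9]
    - [-1,[1.4,-21.4,32.5],0.97]
    - [-1,[1.4,-21.4,32.5],0.97]
    - [-1,[1.4,-21.4,32.5],0.97]
    - [-1,[1.4,-21.4,32.5],0.97]

```text
t: 1.35
eef_pos: [466.2, 239.1, 390.7]
tcp_rot: [3.028, 1.571, 1.63]
ft_force: [0.4, -0.7, 1.2]
opening: 0.998
```

```bash
python3 - <<'E'
from h import *
c=snap('wrist','w1'); print(c['position'],c['orientation'])
plan(466.6,238.2,200,9.7)
E
```

```text
[452.89720076 315.65449717 371.35551467] [2.86808563e+00 2.87492591e-04 1.73342305e-01]
t 1.4 tcp [466.2 239.1 390.7] jaw 9.9 down [-0.  0. -1.] shift [0.06 0.03 0.1 ] turn 0.004 q6 0.17 open 0.997
```

View pics/w1.png

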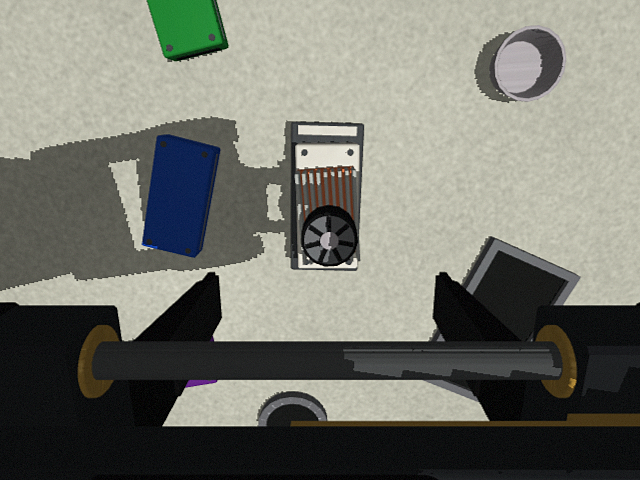

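The wrist view shows the stack square to the jaws, with the fan top at about (329,236) and the drive spanning columns 294–362.

```bash
python3 - <<'E'
from h import *
print('fan',w('w1',329,236,108))
for a,b in [(295,144),(360,144),(293,268),(357,268)]: print(w('w1',a,b,58))
print('powercorners',[w('w1',a,b,34) for a,b in [(287,122),(364,124)]])
x,y=w('w1',329,236,108); plan((x+466.6)/2,(y+238.2)/2,95,9.9)
E
```

```text
fan [467.1 242.2]
[432.7 293.7]
[480.1 302. ]
[446. 197.]
[496.7 205.8]
powercorners [array([422.4, 307.6]), array([482.3, 316.6])]
t 1.4 tcp [466.2 239.1 390.7] jaw 9.9 down [-0.  0. -1.] shift [10.56  0.08 -0.1 ] turn 0.0 q6 0.17 open 0.997
```

Emit:
apply_moves:
  series:
    - [-1,[3,0,0],0]
    - [-1,[6.5,0,0],0]
    - [-1,[9,0.1,-0.1],0]
    - [-1,[10.5,0.1,-0.1],0]
    - [-1,[10.5,0.1,-0.1],0]
    - [0,[10.5,0.1,-0.1],0]
    - [1,[10.5,0.1,-0.1],0]
    - [1,[10.5,0.1,-0.1],0]
    - [1,[10.5,0.1,-0.1],0]
    - [1,[10.5,0.1,-0.1],0]
    - [1,[10.5,0.1,-0.1],0]
    - [1,[10.5,0.1,-0.1],0]
    - [1,[10.2,0.1,-0.1],0]
    - [1,[9,0.1,-0.1],0]
    - [1,[7.5,0.1,-0.1],0]
    - [1,[5.5,0.1,-0.1],0]
    - [1,[4,0.1,-0.1],0]
    - [1,[4,0.1,-0.1],0]

```text
t: 3.65
eef_pos: [467.5, 239.4, 352.1]
tcp_rot: [1.772, 1.568, 0.372]
ft_force: [0.8, 0.1, -0.5]
opening: 0.394
```

```bash
python3 - <<'E'
from h import *
snap('wrist','w2'); plan(471.5,3.5,70); print(monitor.state()['ft_force'])
E
```

```text
t 3.7 tcp [467.4 239.3 351.2] jaw 9.8 down [ 0.001  0.    -1.   ] shift [ 9.1  -3.61 23.31] turn 0.0 q6 0.18 open 0.395
[ 0.06785923 -0.6546529   0.07801476]
```

View pics/w2.png

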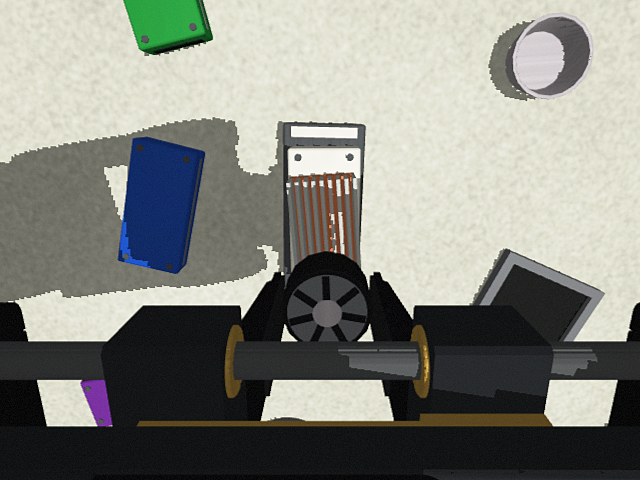

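Fan is gripped (38 mm opening). I'll cross-check the tray positions with the scene camera.

```bash
python3 - <<'E'
from h import *
im=cv2.imread('pics/scene1.png'); g=cv2.cvtColor(im,cv2.COLOR_BGR2GRAY)
m=(g<60).astype(np.uint8)
cs,_=cv2.findContours(m,cv2.RETR_EXTERNAL,cv2.CHAIN_APPROX_NONE)
for n,(u,v) in dict(power=(289,347),sink=(176,262),drive=(235,187),fan=(306,244)).items():
    for c in cs:
        if cv2.pointPolygonTest(c,(u,v),False)>0:
            p=np.array([w('scene1',a,b,5) for a,b in c[:,0,:].astype(float)],np.float32)
            r=cv2.minAreaRect(p); b=cv2.boxPoints(r); e=max([b[1]-b[0],b[2]-b[1]],key=np.linalg.norm)
            print(n,np.round(r[0],1),np.round(r[1],1),np.degrees(np.arctan2(e[1],e[0])).round(1)%180)
E
```

```text
power [644.2 147.5] [140.3  74.3] 76.0
sink [ 672.2 -139.4] [79.6 57.5] 82.5
drive [ 462.5 -232.3] [ 61.3 112.1] 95.4
fan [467.6   1.6] [49.  51.4] 117.7
```

Emit:
apply_moves:
  series:
    - [1,[0,-0.3,2],0]
    - [1,[0,-0.8,5],0]
    - [1,[0.5,-1.5,9.5],0]
    - [1,[2,-2.3,14.5],0]
    - [1,[4,-3,19],0]
    - [1,[6,-3.4,22],0]
    - [1,[7,-3.6,23.3],0]
    - [1,[7,-3.6,23.3],0]
    - [1,[7,-3.6,23.3],0]

```text
t: 4.82
eef_pos: [471.7, 4.3, 281.1]
tcp_rot: [1.644, 1.57, 0.245]
ft_force: [-0.3, -0.5, -0.3]
opening: 0.393
```

```bash
python3 - <<'E'
from h import *
a=snap('wrist','w3')['image'][:,:,::-1]; b=snap('scene','s3')['image'][:,:,::-1]
b=cv2.resize(b[150:310,210:410],(600,480)); cv2.imwrite('pics/s3c.png',b)
plan(471.5,3.5,16)
E
```

```text
t 4.92 tcp [471.7   4.5 281.3] jaw 9.9 down [ 0.001 -0.    -1.   ] shift [ 7.52 -0.04  0.09] turn 0.0 q6 -0.3 open 0.39
```

View pics/s3c.png

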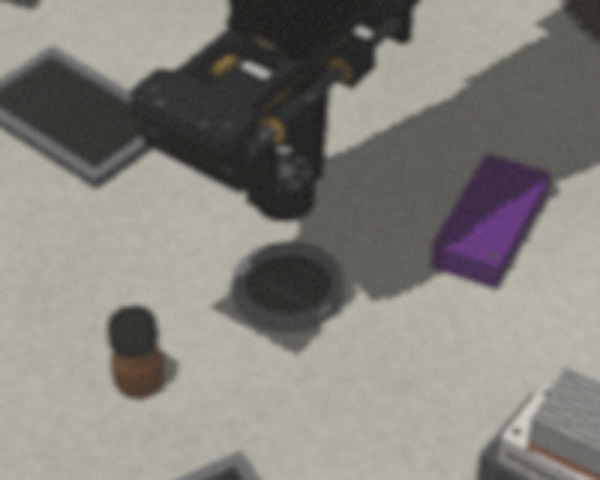

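The scene crop shows the fan held above the round tray, with the bottle at crop (135,350) and standing. Now lowering.

Emit:
apply_moves:
  series:
    - [1,[2,-0.2,0.1],0]
    - [1,[4.5,-0.2,0.1],0]
    - [1,[6.2,-0.2,0.1],0]
    - [1,[6.9,-0.2,0.1],0]
    - [1,[7.2,-0.2,0.1],0]
    - [1,[7.4,-0.2,0.1],0]
    - [1,[7.5,-0.2,0.1],0]
    - [1,[7.5,-0.2,0.1],0]

```text
t: 5.92
eef_pos: [469.9, 2.3, 205.9]
tcp_rot: [1.49, 1.57, 0.091]
ft_force: [0.1, 0.3, -0.5]
opening: 0.389
```

```bash
python3 - <<'E'
from h import *
plan(470,3,14.5); print(monitor.state()['ft_force'])
E
```

```text
t 5.92 tcp [469.9   2.3 205.9] jaw 9.8 down [ 0.  0. -1.] shift [ 0.13  0.02 -0.07] turn 0.0 q6 -0.31 open 0.389
[ 0.0542122   0.31158077 -0.51823294]
```

Emit:
apply_moves:
  series:
    - [1,[0.05,0,0],0]
    - [1,[0.1,0,0],0]
    - [1,[0.1,0,0],0]

```text
t: 6.3
eef_pos: [469.9, 2.3, 204.7]
tcp_rot: [1.879, 1.571, 0.479]
ft_force: [-0.2, -0.4, -1.2]
opening: 0.392
```

Emit:
apply_moves:
  series:
    - [1,[0.05,0,0],0]
    - [1,[0.1,0,0],0]
    - [1,[0.1,0,0],0]

```text
t: 6.68
eef_pos: [469.8, 2.3, 204.6]
tcp_rot: [1.331, 1.57, -0.069]
ft_force: [-3.5, 0.4, 17.5]
opening: 0.39
```

Emit:
apply_moves:
  series:
    - [1,[-0.06,0,0],0]
    - [0.05,[-0.06,0,0],0]
    - [-0.15,[-0.06,0,0],0]
    - [-0.3,[-0.06,0,0],0]
    - [-0.3,[-0.06,0,0],0]
    - [-0.3,[-0.06,0,0],0]
    - [-0.3,[-1.5,0,0],0]
    - [-0.3,[-4.5,0,0],0]
    - [-0.4,[-9,0,0],0]
    - [-1,[-14,0,0],0]
    - [-1,[-16,0,0],0]
    - [-1,[-16,0,0],0]

```text
t: 8.18
eef_pos: [469.6, 2.4, 365.6]
tcp_rot: [1.285, 1.567, -0.115]
ft_force: [0.2, 0.1, -0.8]
opening: 0.956
```

```bash
python3 - <<'E'
from h import *
b=snap('scene','s4')['image'][:,:,::-1]
b=cv2.resize(b[170:350,260:460],(600,540)); cv2.imwrite('pics/s4c.png',b)
plan(465,246,200,9.8)
E
```

```text
t 8.22 tcp [469.5   2.4 364.3] jaw 9.8 down [ 0.002 -0.    -1.   ] shift [ -2.58   3.71 -24.08] turn 0.0 q6 -0.31 open 0.978
```

View pics/s4c.png

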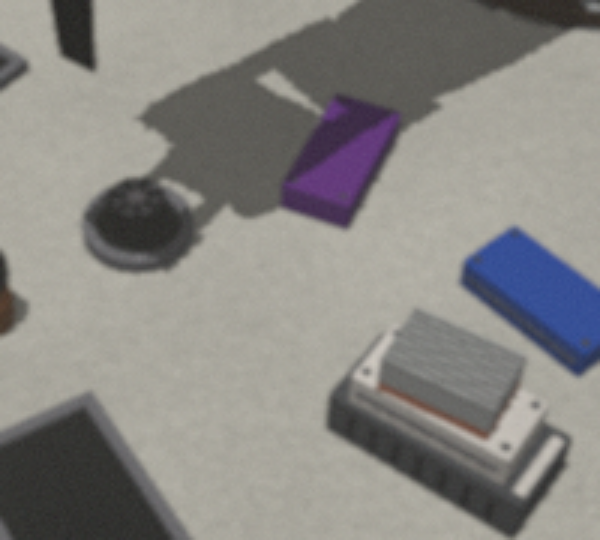

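The fan lies flat in the round tray. The heat sink's top corners in the crop are (417,312), (527,358), (493,405) and (383,355).

```bash
python3 - <<'E'
from h import *
P=np.array([w('s4',260+a/3-.3,170+b/3-.3,86) for a,b in [(417,312),(527,358),(493,405),(383,355)]]);print(P,P.mean(0))
# w2: sink upper corners
print(w('w2',289,177,86),w('w2',354,174,86))
# cropA top corners far/left edges z=86
print(w('top1',190+211/8-.4,225+175/8-.4,86),w('top1',190+460/8-.4,225+122/8-.4,86))
E
```

```text
[[455.  214.2]
 [437.6 275.7]
 [475.2 282.3]
 [491.1 220.9]] [464.725 248.275]
[438.5 279.2] [476.3 287.6]
[477.  278.8] [490.9 216.2]
```

Emit:
apply_moves:
  series:
    - [-1,[0,0.3,-2.5],0]
    - [-1,[0,1,-7],0]
    - [-1,[0,2,-13],0]
    - [-1,[0,2.9,-18.5],0]
    - [-1,[0,3.5,-22.5],0]
    - [-1,[0,3.6,-23.5],0]
    - [-1,[0,3.6,-23.5],0]
    - [-1,[0,3.6,-23.5],0]
    - [-1,[0,3.6,-23.5],0]

```text
t: 9.35
eef_pos: [465.6, 239.0, 363.7]
tcp_rot: [-1.474, 1.571, -2.875]
ft_force: [0.0, 0.3, -0.3]
opening: 1.0
```

```bash
python3 - <<'E'
from h import *
b=snap('wrist','w5'); plan(465,245,67,9.8)
E
```

```text
t 9.4 tcp [465.5 239.2 363.8] jaw 9.7 down [-0.  0. -1.] shift [10.67  0.05 -0.59] turn -0.001 q6 0.18 open 1.003
```

View pics/w5.png

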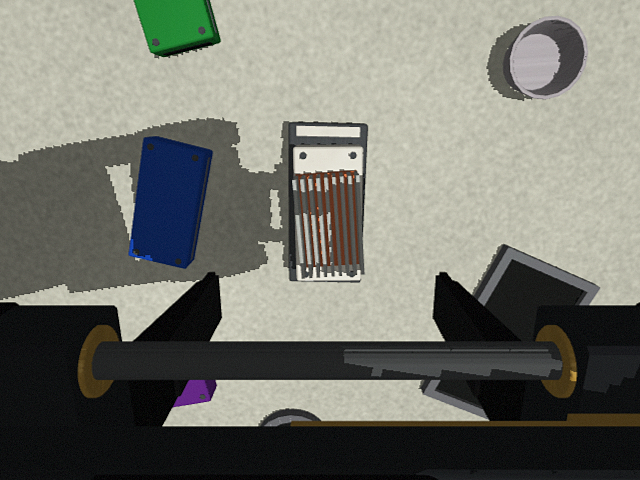

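Emit:
apply_moves:
  series:
    - [-1,[3,0.1,-0.8],0]
    - [-1,[7,0.1,-0.8],0]
    - [-1,[9.5,0.1,-0.8],0]
    - [-1,[10.6,0.1,-0.8],0]
    - [-1,[10.6,0.1,-0.8],0]
    - [0,[10.6,0.1,-0.8],0]
    - [1,[10.6,0.1,-0.8],0]
    - [1,[10.6,0.1,-0.8],0]
    - [1,[10.6,0.1,-0.8],0]
    - [1,[10.6,0.1,-0.8],0]
    - [1,[10.6,0.1,-0.8],0]
    - [1,[10.6,0.1,-0.8],0]
    - [1,[10.3,0.1,-0.8],0]
    - [1,[9,0.1,-0.8],0]
    - [1,[7,0.1,-0.8],0]
    - [1,[5,0.1,-0.8],0]
    - [1,[4,0.1,-0.8],0]
    - [1,[4,0.1,-0.8],0]

```text
t: 11.65
eef_pos: [464.9, 248.1, 324.5]
tcp_rot: [1.805, 1.569, 0.405]
ft_force: [0.0, 0.5, -3.6]
opening: 0.448
```

```bash
python3 - <<'E'
from h import *
snap('wrist','w6');b=snap('scene','s6')['image'][:,:,::-1]
cv2.imwrite('pics/s6c.png',cv2.resize(b[200:360,330:490],(560,560)))
plan(674.3,-136.8,100,82.6-90); print(monitor.state()['ft_force'])
E
```

```text
t 11.75 tcp [464.8 248.  323.4] jaw 9.8 down [-0.001 -0.    -1.   ] shift [ 3.32 14.1  41.48] turn 0.3 q6 0.19 open 0.45
[ 0.19753015  0.35453079 -1.73612651]
```

View pics/w6.png

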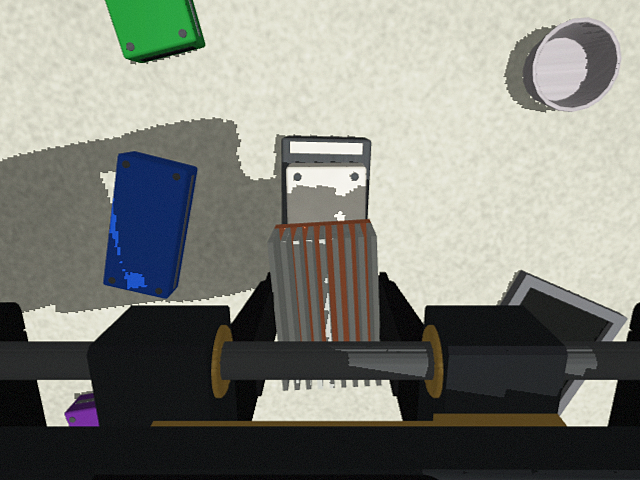

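```bash
python3 - <<'E'
from h import *
t=np.array([464.8,248.]);a=np.radians(9.8);ax=np.array([np.cos(a),np.sin(a)]);l=np.array([-np.sin(a),np.cos(a)])
for (u,v,z) in [(277,237,152),(376,233,152),(275,226,124),(370,220,124)]:
    d=w('w6',u,v,z)-t; print(z,d@ax,d@l)
E
```

```text
152 -18.706544268486265 33.878388414019376
152 19.312305548427812 35.42985823291089
124 -22.948286739956337 31.059235916241487
124 19.845317618465568 33.81557878585282
```

Emit:
apply_moves:
  series:
    - [1,[0,0.7,2],0.02]
    - [1,[0,2,6],0.06]
    - [1,[0,3.7,11],0.1]
    - [1,[0,5.4,16],0.14]
    - [1,[0,7.1,21],0.18]
    - [1,[0,8.8,26],0.22]
    - [1,[0,10.5,31],0.26]
    - [1,[0,12.2,36],0.29]
    - [1,[0.5,13.5,39.7],0.3]
    - [1,[2,14.1,41.5],0.3]
    - [1,[4,14.1,41.5],0.3]
    - [1,[6,14.1,41.5],0.3]
    - [1,[7,14.1,41.5],0.3]
    - [1,[7,14.1,41.5],0.3]

```text
t: 13.5
eef_pos: [674.4, -136.0, 252.9]
tcp_rot: [-1.833, 1.569, 2.751]
ft_force: [0.7, -0.1, -1.9]
opening: 0.45
```

```bash
python3 - <<'E'
from h import *
b=snap('wrist','w7');print(monitor.state()['ft_force'])
plan(674.3,-136.8,16,82.6-90)
E
```

```text
[ 0.02576238 -1.14613672 -2.50693017]
t 13.55 tcp [ 674.6 -136.3  253.8] jaw -7.4 down [-0.  0. -1.] shift [ 4.77 -0.02  0.05] turn 0.001 q6 -0.17 open 0.447
```

View pics/w7.png

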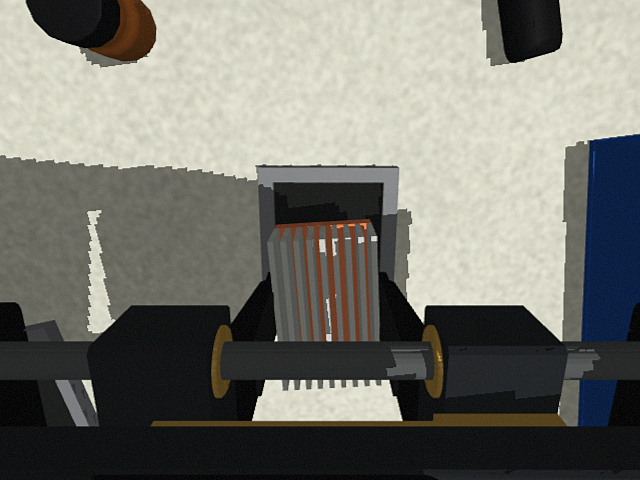

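The tray's outer top edge runs from (258,167) to (398,167), and the sink is square over it. I'll check the offset.

```bash
python3 - <<'E'
from h import *
t=np.array([674.6,-136.3]);a=np.radians(-7.4);ax=np.array([np.cos(a),np.sin(a)]);l=np.array([-np.sin(a),np.cos(a)])
for (u,v,z) in [(258,167,10),(398,167,10),(274,183,10),(383,183,10),(277,237,72+10),(376,233,82)]:
    d=w('w7',u,v,z)-t; print(z,d@ax,d@l)
E
```

```text
10 -37.910579925635844 52.756686113723845
10 37.09331272315302 52.91820245645517
10 -29.63327694557128 44.15109169054687
10 29.444620144409562 44.26097993211887
82 -19.800200062619574 34.436638591480474
82 17.799614435794517 36.093125743513184
```

Emit:
apply_moves:
  series:
    - [1,[1.2,0,-0.1],0]
    - [1,[2.7,0,-0.1],0]
    - [1,[3.8,0,-0.1],0]
    - [1,[4.3,0,-0.1],0]
    - [1,[4.6,0,-0.1],0]
    - [1,[4.7,0,-0.1],0]
    - [1,[4.7,0,-0.1],0]

```text
t: 14.42
eef_pos: [674.7, -135.9, 207.0]
tcp_rot: [1.606, 1.57, -0.094]
ft_force: [0.6, 0.0, -2.6]
opening: 0.447
```

Emit:
apply_moves:
  series:
    - [1,[0.05,0,0],0]
    - [1,[0.1,0,0],0]
    - [1,[0.1,0,0],0]

```text
t: 14.8
eef_pos: [674.7, -135.9, 205.8]
tcp_rot: [2.329, 1.571, 0.629]
ft_force: [-0.1, 0.8, -2.3]
opening: 0.448
```

Emit:
apply_moves:
  series:
    - [1,[0.05,0,0],0]
    - [1,[0.1,0,0],0]
    - [1,[0.1,0,0],0]

```text
t: 15.18
eef_pos: [674.7, -135.9, 204.8]
tcp_rot: [2.315, 1.571, 0.615]
ft_force: [-0.4, 0.4, -1.1]
opening: 0.45
```

Emit:
apply_moves:
  series:
    - [1,[0.05,0,0],0]
    - [1,[0.08,0,0],0]
    - [1,[0.08,0,0],0]

```text
t: 15.55
eef_pos: [674.7, -135.9, 204.8]
tcp_rot: [1.516, 1.57, -0.183]
ft_force: [-3.7, 0.2, 7.1]
opening: 0.446
```

Emit:
apply_moves:
  series:
    - [1,[-0.03,0,0],0]
    - [0,[-0.03,0,0],0]
    - [-0.2,[-0.03,0,0],0]
    - [-0.3,[-0.03,0,0],0]
    - [-0.3,[-0.03,0,0],0]
    - [-0.3,[-0.03,0,0],0]
    - [-0.3,[-1.5,0,0],0]
    - [-0.3,[-4.5,0,0],0]
    - [-0.4,[-9,0,0],0]
    - [-1,[-12,0,0],0]
    - [-1,[-13,0,0],0]
    - [-1,[-13,0,0],0]

```text
t: 17.05
eef_pos: [674.5, -135.8, 334.3]
tcp_rot: [1.571, 1.57, -0.129]
ft_force: [-0.7, -0.0, 0.1]
opening: 0.952
```

```bash
python3 - <<'E'
from h import *
plan(464,248,140,9.8)
E
```

```text
t 17.05 tcp [ 674.5 -135.8  334.3] jaw -7.4 down [ 0.001 -0.    -1.   ] shift [  0.4  -25.81 -35.36] turn -0.3 q6 -0.17 open 0.952
```

Emit:
apply_moves:
  series:
    - [-1,[0,-2.2,-3],-0.03]
    - [-1,[0,-5.5,-7.5],-0.08]
    - [-1,[0,-9,-12.3],-0.12]
    - [-1,[0,-12.5,-17],-0.16]
    - [-1,[0,-16,-22],-0.2]
    - [-1,[0,-19.5,-26.7],-0.24]
    - [-1,[0,-22.5,-31],-0.28]
    - [-1,[0,-24.8,-34],-0.3]
    - [-1,[0,-25.8,-35.4],-0.3]
    - [-1,[0,-25.8,-35.4],-0.3]
    - [-1,[0,-25.8,-35.4],-0.3]

```text
t: 18.42
eef_pos: [465.0, 247.5, 333.6]
tcp_rot: [-1.054, 1.57, -2.455]
ft_force: [0.0, 0.8, -0.4]
opening: 0.997
```

```bash
python3 - <<'E'
from h import *
b=snap('wrist','w8'); s=snap('scene','s8')['image'][:,:,::-1]
cv2.imwrite('pics/w8c.png',np.vstack([b['image'][100:400,:,::-1],cv2.resize(s[120:320,120:440],(640,300))[:]]))
plan(464,248,43,9.8)
E
```

```text
t 18.52 tcp [465.  247.4 333.8] jaw 9.7 down [-0. -0. -1.] shift [10.07 -0.09 -0.08] turn -0.002 q6 0.19 open 1.0
```

View pics/w8c.png

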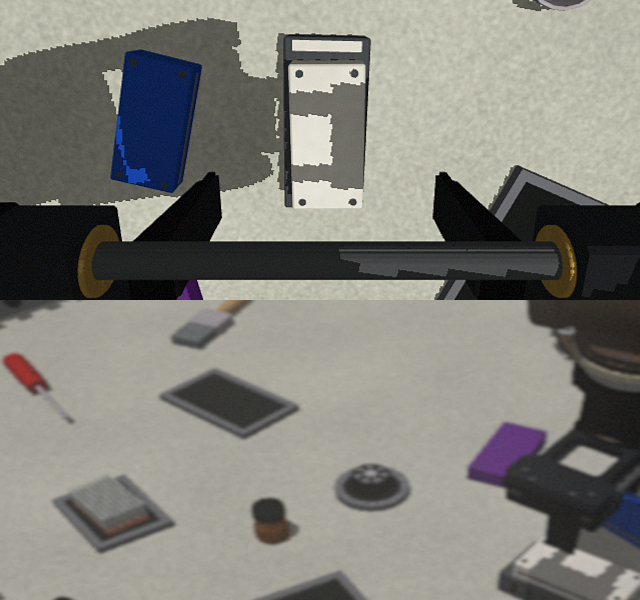

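The sink and fan sit in their trays and the bottle is standing. The drive's corners in wrist pixels are (289,165), (366,164), (291,308) and (363,308).

```bash
python3 - <<'E'
from h import *
t=np.array([465,247.4]);a=np.radians(9.7);ax=np.array([np.cos(a),np.sin(a)]);l=np.array([-np.sin(a),np.cos(a)])
for q in [(289,165),(366,164),(291,308),(363,308)]:
    d=w('w8',*q,58)-t; print((d@ax).round(1),(d@l).round(1))
d=w('w8',284,135,34)-t,w('w8',370,137,34)-t
print([((e@ax).round(1),(e@l).round(1)) for e in d])
E
```

```text
-23.3 50.2
23.9 50.9
-24.2 -45.7
24.5 -45.7
[(np.float64(-28.3), np.float64(67.2)), (np.float64(28.3), np.float64(66.0))]
```

Emit:
apply_moves:
  series:
    - [-1,[3,0,-0.2],0]
    - [-1,[7,0,-0.2],0]
    - [-1,[9.2,0,-0.2],0]
    - [-1,[10,0,-0.2],0]
    - [-1,[10,0,-0.2],0]
    - [0,[10,0,-0.2],0]
    - [1,[10,0,-0.2],0]
    - [1,[10,0,-0.2],0]
    - [1,[10,0,-0.2],0]
    - [1,[10,0,-0.2],0]
    - [1,[10,0,-0.2],0]
    - [1,[10,0,-0.2],0]
    - [1,[9.7,0,-0.2],0]
    - [1,[8.5,0,-0.2],0]
    - [1,[6,0,-0.2],0]
    - [1,[3,0,-0.2],0]
    - [1,[2,0,-0.2],0]
    - [1,[2,0,-0.2],0]

```text
t: 20.78
eef_pos: [463.9, 250.3, 314.3]
tcp_rot: [1.818, 1.57, 0.419]
ft_force: [-0.7, -0.3, -3.2]
opening: 0.506
```

```bash
python3 - <<'E'
from h import *
plan(465.2,-229.6,60,5.4); print(monitor.state()['ft_force'])
E
```

```text
t 20.77 tcp [463.9 250.3 314.3] jaw 9.8 down [ 0.001  0.    -1.   ] shift [ 6.4  -8.04 47.31] turn 0.077 q6 0.2 open 0.506
[-0.69693859 -0.26196035 -3.15926084]
```

Emit:
apply_moves:
  series:
    - [1,[0,-0.3,2],0]
    - [1,[0,-1,6],0]
    - [1,[0,-1.8,10.5],0.01]
    - [1,[0,-2.6,15.5],0.02]
    - [1,[0,-3.5,20.5],0.03]
    - [1,[0,-4.3,25.5],0.04]
    - [1,[0,-5.2,30.5],0.05]
    - [1,[0,-6,35.5],0.06]
    - [1,[0,-6.8,40],0.077]
    - [1,[0.5,-7.5,44],0.077]
    - [1,[2,-7.9,46.5],0.077]
    - [1,[4,-8,47.3],0.077]
    - [1,[6,-8,47.3],0.077]
    - [1,[6.5,-8,47.3],0.077]
    - [1,[6.5,-8,47.3],0.077]

```text
t: 22.65
eef_pos: [465.4, -229.6, 248.6]
tcp_rot: [-2.289, 1.57, 2.517]
ft_force: [0.6, -0.8, -2.8]
opening: 0.5
```

```bash
python3 - <<'E'
from h import *
b=snap('wrist','w9');print(monitor.state()['ft_force'])
plan(465.2,-229.6,16,5.4)
E
```

```text
[ 0.66683678  0.57945989 -1.96403933]
t 22.7 tcp [ 465.5 -229.5  249.1] jaw 5.4 down [-0.  0. -1.] shift [ 4.3  -0.03  0.  ] turn -0.0 q6 -0.68 open 0.506
```

View pics/w9.png

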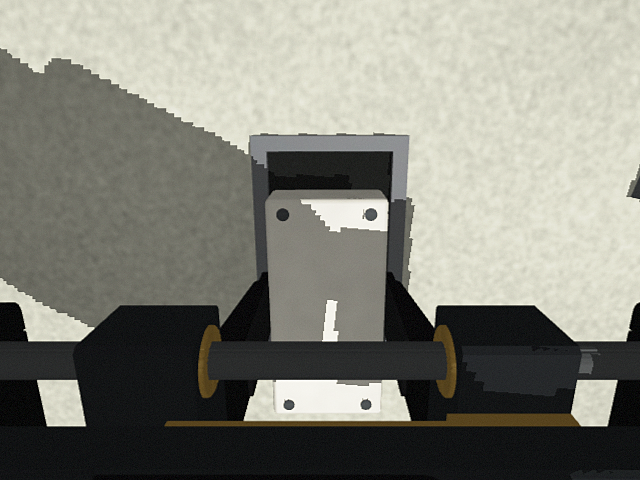

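```bash
python3 - <<'E'
from h import *
t=np.array([465.5,-229.5]);a=np.radians(5.4);ax=np.array([np.cos(a),np.sin(a)]);l=np.array([-np.sin(a),np.cos(a)])
for (u,v,z) in [(249,135,10),(409,135,10),(267,152,10),(393,152,10),(266,200,74),(388,200,74)]:
    d=w('w9',u,v,z)-t; print(z,d@ax,d@l)
E
```

```text
10 -40.53717244885359 69.52343237967976
10 41.93250968894365 69.56252318013374
10 -31.505299208296016 60.935343781714586
10 33.98881242639964 60.971965933886565
74 -23.503661387765355 47.82413513456638
74 22.90537795549839 47.85680370350458
```

The tray is centred about 3 mm towards +long axis from the held drive. I'll correct for that while lowering.

Emit:
apply_moves:
  series:
    - [1,[1,0.1,-0.2],0]
    - [1,[2.5,0.1,-0.3],0]
    - [1,[3.5,0.1,-0.3],0]
    - [1,[4,0.1,-0.3],0]
    - [1,[4.2,0.1,-0.3],0]
    - [1,[4.3,0.1,-0.3],0]
    - [1,[4.3,0.1,-0.3],0]

```text
t: 23.58
eef_pos: [466.4, -226.3, 206.1]
tcp_rot: [1.158, 1.57, -0.318]
ft_force: [0.6, 0.1, -3.1]
opening: 0.507
```

Emit:
apply_moves:
  series:
    - [1,[0.05,0,0],0]
    - [1,[0.1,0,0],0]
    - [1,[0.1,0,0],0]

```text
t: 23.95
eef_pos: [466.4, -226.3, 205.0]
tcp_rot: [1.267, 1.571, -0.209]
ft_force: [0.3, -0.2, -1.4]
opening: 0.505
```

Emit:
apply_moves:
  series:
    - [1,[0.04,0,0],0]
    - [1,[0.08,0,0],0]
    - [1,[0.08,0,0],0]

```text
t: 24.32
eef_pos: [466.4, -226.3, 205.0]
tcp_rot: [0.998, 1.57, -0.479]
ft_force: [-2.6, 1.7, 11.6]
opening: 0.5
```

Contact with the floor of the recess. Releasing and returning to the stack.

Emit:
apply_moves:
  series:
    - [1,[-0.04,0,0],0]
    - [-0.1,[-0.04,0,0],0]
    - [-0.35,[-0.04,0,0],0]
    - [-0.4,[-0.04,0,0],0]
    - [-0.4,[-0.04,0,0],0]
    - [-0.4,[-0.04,0,0],0]
    - [-0.4,[-1.5,0,0],0]
    - [-0.4,[-4.5,0,0],0]
    - [-0.5,[-9,0,0],0]
    - [-1,[-11,0,0],0]
    - [-1,[-12,0,0],0]
    - [-1,[-12,0,0],0]

```text
t: 25.82
eef_pos: [466.3, -226.2, 324.6]
tcp_rot: [0.96, 1.57, -0.517]
ft_force: [0.5, 0.1, -0.3]
opening: 0.981
```

```bash
python3 - <<'E'
from h import *
plan(464.4,251.8,120,9.8)
E
```

```text
t 25.82 tcp [ 466.3 -226.2  324.6] jaw 5.4 down [ 0.001 -0.    -1.   ] shift [  1.43   4.3  -47.61] turn -0.077 q6 -0.67 open 0.981
```

Emit:
apply_moves:
  series:
    - [-1,[0,0.2,-3],0]
    - [-1,[0,0.7,-8],-0.02]
    - [-1,[0,1.2,-14],-0.03]
    - [-1,[0,1.8,-20],-0.04]
    - [-1,[0,2.3,-26],-0.05]
    - [-1,[0,2.9,-32],-0.06]
    - [-1,[0,3.4,-38],-0.07]
    - [-1,[0,3.9,-43.5],-0.077]
    - [-1,[0.5,4.2,-46.8],-0.077]
    - [-1,[1.3,4.3,-47.6],-0.077]
    - [-1,[1.3,4.3,-47.6],-0.077]
    - [-1,[1.3,4.3,-47.6],-0.077]

```text
t: 27.32
eef_pos: [464.7, 250.6, 310.9]
tcp_rot: [-1.341, 1.57, -2.742]
ft_force: [0.5, 0.0, 0.8]
opening: 1.003
```

```bash
python3 - <<'E'
from h import *
b=snap('wrist','w10'); s=snap('scene','s10')['image'][:,:,::-1]
cv2.imwrite('pics/w10c.png',np.vstack([b['image'][100:400,:,::-1],cv2.resize(s[120:320,120:440],(640,300))[:]]))
plan(464.4,251.8,12,9.8)
E
```

```text
t 27.43 tcp [464.8 250.6 311.3] jaw 9.7 down [ 0.  0. -1.] shift [10.92 -0.02 -0.12] turn -0.001 q6 0.2 open 0.996
```

View pics/w10c.png

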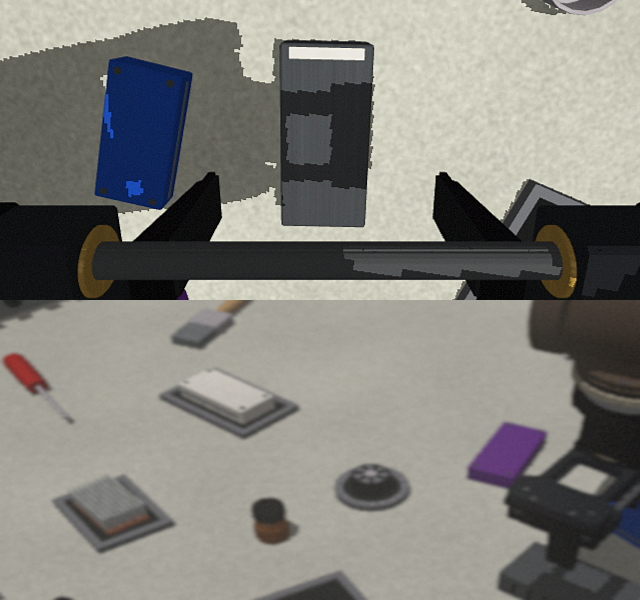

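The drive lies flat in its tray. The power unit's corners in wrist pixels are (280,142), (373,144), (281,325) and (368,326). I'll also check finger clearance to the blue block.

```bash
python3 - <<'E'
from h import *
t=np.array([464.8,250.6]);a=np.radians(9.7);ax=np.array([np.cos(a),np.sin(a)]);l=np.array([-np.sin(a),np.cos(a)])
for q in [(280,142,34),(373,144,34),(281,325,34),(368,326,34),(172,308,24),(191,172,24)]:
    d=w('w10',*q)-t; print((d@ax).round(1),(d@l).round(1))
E
```

```text
-28.8 63.8
27.7 62.6
-31.7 -59.3
28.1 -60.0
-109.5 -51.4
-87.7 44.3
```

Emit:
apply_moves:
  series:
    - [-1,[3,0,-0.2],0]
    - [-1,[7,0,-0.2],0]
    - [-1,[9.8,0,-0.2],0]
    - [-1,[11.1,0,-0.2],0]
    - [-1,[11.1,0,-0.2],0]
    - [0,[11.1,0,-0.2],0]
    - [1,[11.1,0,-0.2],0]
    - [1,[11.1,0,-0.2],0]
    - [1,[11.1,0,-0.2],0]
    - [1,[11.1,0,-0.2],0]
    - [1,[11.1,0,-0.2],0]
    - [1,[11.1,0,-0.2],0]
    - [1,[10.9,0,-0.2],0]
    - [1,[10,0,-0.2],0]
    - [1,[8,0,-0.2],0]
    - [1,[5,0,-0.2],0]
    - [1,[4,0,-0.2],0]
    - [1,[4,0,-0.2],0]

```text
t: 29.68
eef_pos: [464.1, 253.6, 271.5]
tcp_rot: [1.829, 1.57, 0.429]
ft_force: [-0.2, -1.0, -3.6]
opening: 0.611
```

```bash
python3 - <<'E'
from h import *
plan(646.5,148.8,60,76-90); print(monitor.state()['ft_force'])
E
```

```text
t 29.68 tcp [464.1 253.6 271.5] jaw 9.8 down [ 0.001  0.001 -1.   ] shift [ 2.15 16.19 13.43] turn 0.415 q6 0.2 open 0.611
[-0.19469721 -1.00082309 -3.61870167]
```

Emit:
apply_moves:
  series:
    - [1,[0,1.2,1],0.03]
    - [1,[0,3.5,2.9],0.09]
    - [1,[0,6,5],0.16]
    - [1,[0,8.5,7],0.23]
    - [1,[0,11,9.1],0.3]
    - [1,[0,13.3,11],0.36]
    - [1,[0,15.3,12.7],0.4]
    - [1,[0.3,16.2,13.4],0.415]
    - [1,[1,16.2,13.4],0.415]
    - [1,[1.8,16.2,13.4],0.415]
    - [1,[1.8,16.2,13.4],0.415]
    - [1,[1.8,16.2,13.4],0.415]

```text
t: 31.18
eef_pos: [646.4, 149.5, 253.3]
tcp_rot: [3.042, 1.571, 1.228]
ft_force: [0.5, 0.1, -3.1]
opening: 0.61
```

```bash
python3 - <<'E'
from h import *
b=snap('wrist','w11');print(monitor.state()['ft_force'])
plan(646.5,148.8,16,-14)
E
```

```text
[-0.17675915  1.63794866 -2.79060138]
t 31.23 tcp [646.5 149.5 253.5] jaw -14.0 down [ 0.  0. -1.] shift [4.74 0.02 0.06] turn 0.001 q6 0.37 open 0.609
```

View pics/w11.png

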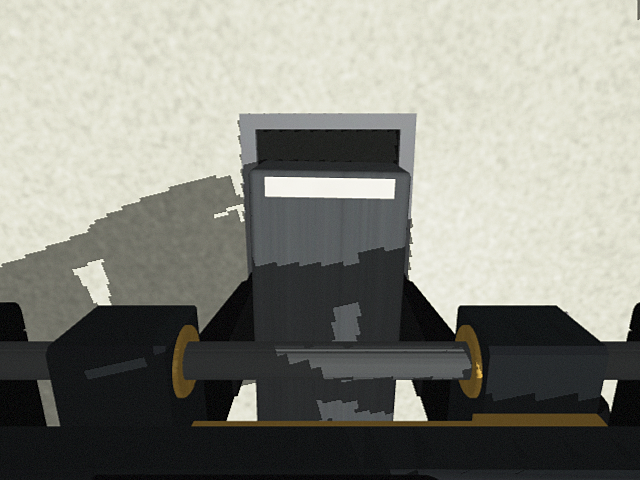

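```bash
python3 - <<'E'
from h import *
t=np.array([646.5,149.5]);a=np.radians(-14);ax=np.array([np.cos(a),np.sin(a)]);l=np.array([-np.sin(a),np.cos(a)])
for (u,v,z) in [(240,114,10),(416,114,10),(256,129,10),(399,129,10),(251,170,87),(411,170,87)]:
    d=w('w11',u,v,z)-t; print(z,d@ax,d@l)
E
```

```text
10 -45.74031830053816 79.70190262324643
10 45.525972561147874 79.88670616793267
10 -37.78989207599285 72.20252112554527
10 37.10520134506615 72.3249198626732
87 -27.441309312358015 60.04493769855619
87 29.021034267722133 60.10623570006445
```

Emit:
apply_moves:
  series:
    - [1,[1,0,-0.2],0]
    - [1,[2.5,0,-0.2],0]
    - [1,[3.7,0,-0.2],0]
    - [1,[4.3,0,-0.2],0]
    - [1,[4.55,0,-0.2],0]
    - [1,[4.65,0,-0.2],0]
    - [1,[4.65,0,-0.2],0]

```text
t: 32.1
eef_pos: [647.2, 151.1, 207.0]
tcp_rot: [2.034, 1.57, 0.219]
ft_force: [0.9, -0.5, -3.3]
opening: 0.611
```

Emit:
apply_moves:
  series:
    - [1,[0.05,0,0],0]
    - [1,[0.1,0,0],0]
    - [1,[0.1,0,0],0]

```text
t: 32.48
eef_pos: [647.1, 151.1, 205.7]
tcp_rot: [2.444, 1.571, 0.629]
ft_force: [0.2, -0.2, -2.9]
opening: 0.606
```

Emit:
apply_moves:
  series:
    - [1,[0.05,0,0],0]
    - [1,[0.09,0,0],0]
    - [1,[0.09,0,0],0]

```text
t: 32.85
eef_pos: [647.1, 151.1, 205.4]
tcp_rot: [2.166, 1.57, 0.351]
ft_force: [-1.4, -0.1, 5.4]
opening: 0.608
```

Emit:
apply_moves:
  series:
    - [1,[-0.02,0,0],0]
    - [-0.3,[-0.02,0,0],0]
    - [-0.5,[-0.02,0,0],0]
    - [-0.6,[-0.02,0,0],0]
    - [-0.6,[-0.02,0,0],0]
    - [-0.6,[-0.02,0,0],0]
    - [-0.6,[-1.5,0,0],0]
    - [-0.6,[-4.5,0,0],0]
    - [-0.7,[-9,0,0],0]
    - [-1,[-14,0,0],0]
    - [-1,[-18,0,0],0]
    - [-1,[-20,0,0],0]
    - [-1,[-20,0,0],0]
    - [-1,[-20,0,0],0]

```text
t: 34.6
eef_pos: [646.8, 151.0, 404.1]
tcp_rot: [-1.229, 1.57, -3.044]
ft_force: [0.3, 0.1, -0.5]
opening: 1.0
```

```bash
python3 - <<'E'
from h import *
b=snap('wrist','w12')['image'][100:320,:,::-1]; s=snap('scene','s12')['image'][:,:,::-1]
cv2.imwrite('pics/f12.png',np.vstack([b,cv2.resize(s[140:460,100:640],(640,380))]))
E
```

```text
(no output)
```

View pics/f12.png

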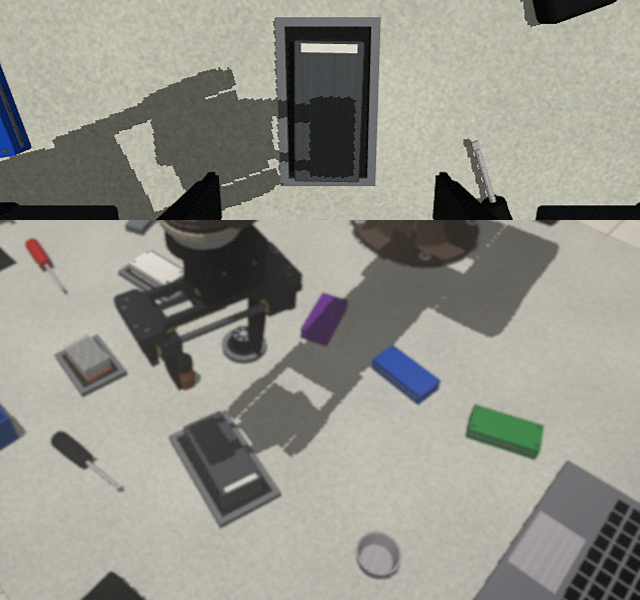

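The power unit lies flat in its recess, clear of the rim all round. The other three parts are in their trays, and the bottle and pot are standing. The arm is well clear, so I'm handing in.

```bash
python3 - <<'E'
from h import *
print(job.job_done())
E
```

```text
the job is handed in; nothing more can be done
None
```

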